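Draw down the cupboard hatch with the hook pole

TASK

Open the hatch of the small cupboard with the hooked pole, not with your fingers: drop the pole's hook into the ring at the top of the hatch and draw the hatch towards you and down as far as it goes. Then unhook and lay the pole back in the rest it came from, with its hook hanging down, leaving the hatch open.

Things in the scene. Friction and masses are not known exactly. Their poses are not given: they have to be found in the camera images.
- hook_pole: Pole with hook, 0.14 kg: square wooden handle 24x24x150, then a 9 mm steel rod whose end turns down as a finger (not the like tool in the other rest, which ends in a black rubber pad). x: handle to hook; z up. Origin: middle of the finger; rod and handle line 22.5 above it, finger tip 27 below. Handle middle at x=-190, handle x -265 to -115; balance point about x=-175. mm.
- pole_rest: Fixed wooden rest the hooked pole lies in, base 115x70. Origin on the bench mid-base; x towards the hook, z up. Supports 12 thick at x=+-45 carry the handle's underside at z=55 (its middle line at 67); lips up to 69 leave a trough 46 wide, open above; 78 of handle free between them. Pole's origin lies at x=190 (+-8), y=0, z=44.5. mm.
- pull_ring (a point): Rigid steel ring on the hatch's top edge, wire 6, wire circle 56 (50 clear). Origin: ring centre; z: ring axis; y: along the hinge, to the left; -x: to the outermost wire. Hatch shut: centre 240 over the bench, ring rises to the robot at 45 deg. Hinge line: along y through x=121.5, z=-75. Cupboard 220 wide, 247 high, 100 deep, fixed behind, turned a little. mm.
- hatch (a joint): Angle of the hatch, rad: 0 shut (upright), grows as the top comes towards the robot and down, stop at 1.31. Wooden flap 212 wide, 120 high, 12 thick (mm), hinged at its lower edge 102 mm over the bench. The hinge is stiff: the flap stays where it is left; moving it takes 1 to 2 N at the ring.
Not all that is in view belongs to the job. What is shaped like the pole_rest but green is not meant.

How it is judged:
By the outcome, as a careful person would: the job done as asked, in the order asked, and still so for the second after the job is handed in, with the robot touching nothing.
It also fails if it takes over 66 s, if anything falls off the work surface, if the arm or the gripper's body presses on something with over 40 N, if the wrist force passes 120 N, or if a joint passes its speed limit or range.

ROBOT

A 6-joint arm with a two-finger parallel gripper is mounted at the origin on a cart in front of the work surface, level with it; the furniture and walls round the work are solid. World frame = base frame: x ahead of the robot, y to its left, z up, the work surface at z = 0. Lengths are in m, angles in rad, forces in N, time in s.
With the tool pointing down it reaches from about 0.35 to 0.775 m from the base axis. Payload 5.5 kg.
Tool frame: the origin (TCP) lies on the centre line of the jaws, within the pads' length; the fingertips stand 22 mm ahead of it and the grasp point (between the pads) lies 3 mm ahead of it; z points along the fingers, y is the line along which they close (so a half turn about z gives the same grasp; the last joint's range is limited). The gripper opens to 85 mm and grips with 20 to 120 N. Pads are 22 mm wide; open, the fingers measure 114 mm over their backs; the gripper's body (76 mm by 85 mm) begins 54 mm behind the grasp point. The pads swing forward as they close: fully open they stand 13 mm farther back than shut.
Start: joints at [-1.468, 0.313, 0.046, 1.304, 0, 1.431], TCP at [0.138, -0.558, 0.253] pointing down, gripper open.
Joint ranges: [-2.76, 2.76], [-0.86, 1.69], [-1.03, 1.26], [-2.2, 2.34], [-1.47, 1.5], [-3.14, 3.14]. Speed limits (rad/s): [2.57, 2.57, 3.14, 3.14, 3.14, 3.14].

INTERFACE

Orientations are given as a rotation vector (axis times angle).
In Python, from workcell import env gives the robot as it stands. Calls block until the motion is done:
- env.goto(position, orientation): joint-space move of the TCP to a pose.
- env.move_l(position, ori=None, vel=0.15, guard=None): straight line of the TCP; ori=None keeps the orientation; vel is the mean speed in m/s. With guard (N) it stops when the force on the tool has changed by that much, and returns True; else False.
- env.set_joints(angles): joint-space move.
- env.gripper_to(opening, grasp_force=None): opening from 0.0 (shut) to 1.0 (fully open); grasp_force is the grip in N (None keeps the last); returns when the fingers have stopped.
- env.pause(seconds).
- env.solve_ik(position, orientation): joint angles nearest the present ones, or None.
- env.get_image(name): name is "scene" or "top"; returns (picture, depth): 400x640x3 uint8, blue, green, red; 400x640 float32, m along the optical axis (not along the pixel's ray), 0 where there is no reading.
- env.camera_info(name): a dict with "mtx" (3x3 intrinsics, pixels), "dist" ([k1, k2, p1, p2, k3] as OpenCV has them; the pictures are not rectified), "R" (3x3) and "t" (3): a world point X has camera coordinates R X + t. Camera axes: x right, y down, z forward; pixel columns grow to the right and rows downward; lengths in m; the calibration is good to about 2 mm. A picture is of the moment at which its call begins. camera_info takes no time and is no camera call.
A pose or a line that the arm cannot do raises env.Unreachable and nothing moves.
- env.close_job(): hands the job in; it is judged then, once.
Readings, each from a call of its own:
- env.current_clock(): time.
- env.current_joints(): joint angles.
- env.current_joint_vel(): joint speeds.
- env.current_joint_efforts(): joint torques, N m.
- env.current_ee_pos(): TCP position.
- env.current_eef_rot(): TCP orientation.
- env.current_wrist_force(): force on the tool from outside, world axes, zero at the start.
- env.current_wrist_torque(): the same for the moment, N m.
- env.current_opening(): opening from 0.0 (shut) to 1.0 (fully open).
- env.current_grip_force(): force on a finger pad.
Only numpy, scipy, OpenCV 4.12 (cv2) and the standard library are available. Lean on these libraries where they do the work, as an engineer would, in place of code of your own. Each camera call takes 0.05 s, during which the arm holds its last target. There are 200 camera calls.

## Working session

There is one attempt and no reset: what is moved stays moved. The work goes in short steps, each a Python script; the robot and the scene stay as the last script left them, time stands still between calls to the robot, and variables do not carry over. Pictures are saved under pics/ and viewed, at most 13 in all, crops included, and the job is handed in when it is done.

```bash
mkdir -p pics; ls; cat > h.py <<'E'
import numpy as np, cv2
from workcell import env
def grab(n):
    im,d=env.get_image(n); return im,d,env.camera_info(n)
def world(ci,uv,z):
    "pixel + depth -> world"
    uv=np.asarray(uv,float).reshape(-1,1,2)
    n=cv2.undistortPoints(uv,np.array(ci["mtx"]),np.array(ci["dist"])).reshape(-1,2)
    z=np.asarray(z).reshape(-1,1)
    c=np.hstack([n*z,z]); return (c-np.array(ci["t"]).ravel())@np.array(ci["R"])
def cloud(n):
    im,d,ci=grab(n); v,u=np.mgrid[0:400,0:640]
    P=world(ci,np.stack([u.ravel(),v.ravel()],1),d.ravel()).reshape(400,640,3); P[d==0]=np.nan
    return im,d,ci,P
E
python3 - <<'E'
from h import *
for n in("scene","top"):
    im,d,ci,P=cloud(n); cv2.imwrite(f"pics/{n}0.png",im); np.savez(f"{n}0.npz",im=im,P=P)
    print(n,-np.array(ci["R"]).T@np.array(ci["t"]).ravel())
E
```

```text
pics
scene [-0.13136861  0.70129193  0.90974706]
top [-0.3155272   0.30664468  1.44528013]
```

View pics/scene0.png

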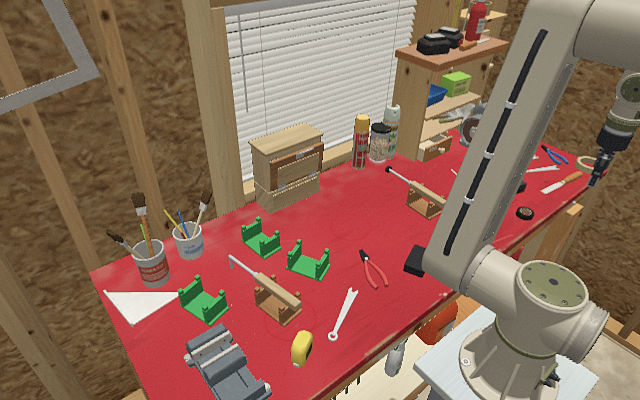

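View pics/top0.png

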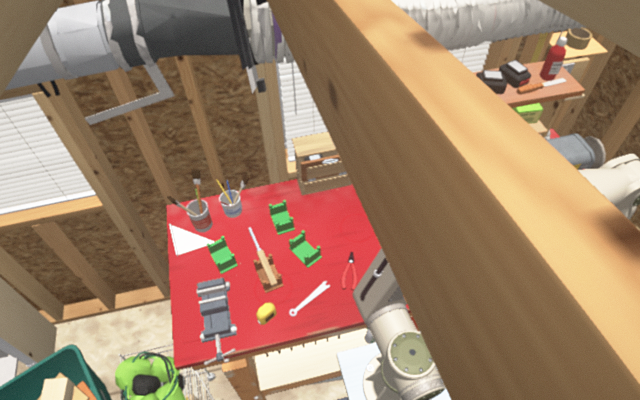

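The candidates are a pole in a brown rest at scene (270,285) with a bare steel end at (231,259), and a like tool at (410,187) with a black end at (388,170). Green rests stand at (203,300), (308,262) and (262,237), and the cupboard is at (288,165). I choose the pole at (270,285) and check it in one crop.

```bash
python3 - <<'E'
from h import *
D=np.load("scene0.npz"); im,P=D["im"],D["P"]
a=cv2.resize(im[235:335,210:320],None,fx=5,fy=5,interpolation=2)
b=cv2.resize(im[120:215,240:335],None,fx=5,fy=5,interpolation=2)
c=np.zeros((500,1100,3),np.uint8);c[:500,:550]=a;c[:475,560:560+475]=b
cv2.imwrite("pics/c1.png",cv2.resize(c[:,:1040],(790,380),interpolation=3))
# pole: points by height near rest
T=np.load("top0.npz")
for n,Q in(("scene",P),("top",T["P"])):
    q=Q.reshape(-1,3); q=q[np.isfinite(q).all(1)]
    X=P[285,270]
    m=(np.linalg.norm(q[:,:2]-X[:2],axis=1)<.3)&(q[:,2]>.060)&(q[:,2]<.088)
    print(n,X,m.sum())
    np.save(n+"_p.npy",q[m])
for uv in[(250,269),(231,259),(277,281),(297,296),(257,312),(295,321),(250,141),(324,128),(270,153),(324,145)]:print(uv,P[uv[1],uv[0]].round(4))
E
```

```text
scene [0.50034627 0.33317578 0.07870729] 3136
top [0.50034627 0.33317578 0.07870729] 1397
(250, 269) [0.5851 0.3424 0.0728]
(231, 259) [0.6665 0.3573 0.0548]
(277, 281) [0.558  0.2757 0.0033]
(297, 296) [0.4383 0.2921 0.0642]
(257, 312) [0.5019 0.3777 0.0017]
(295, 321) [ 4.185e-01  3.139e-01 -3.000e-04]
(250, 141) [0.9132 0.1281 0.2485]
(324, 128) [ 0.9946 -0.2495  0.1445]
(270, 153) [0.8185 0.1142 0.2444]
(324, 145) [ 0.9944 -0.2524  0.067 ]
```

View pics/c1.png

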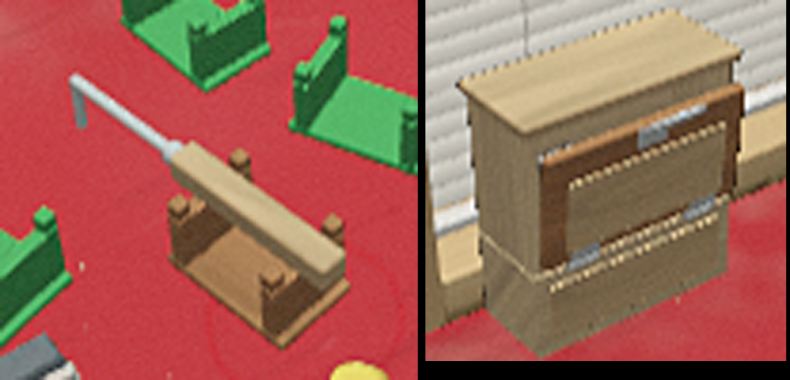

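The crop confirms it: the pole in the brown rest has a bare steel finger hanging down, at scene (231,259), and the three green ones are decoys. The ring shows almost edge-on as a grey streak at about scene (300,154).

```bash
python3 - <<'E'
from h import *
def fit(q,lab):
    c,s,a=cv2.minAreaRect((q[:,:2]*1000).astype(np.float32)); print(lab,len(q),np.round(c,1),np.round(s,1),round(a,2))
for n in("scene","top"):
    q=np.load(n+"_p.npy"); 
    h=q[(abs(q[:,2]-.079)<.004)&(np.linalg.norm(q[:,:2]-[.5,.333],axis=1)<.12)]
    print(n,"handle z",np.median(h[:,2])); fit(h,"handle top")
    v=np.linalg.svd(h[:,:2]-h[:,:2].mean(0))[2][0]; print("dir",v*np.sign(v[0]),h[:,:2].mean(0))
    Q=np.load(n+"0.npz")["P"].reshape(-1,3); Q=Q[np.isfinite(Q).all(1)]
    h0=h[:,:2].mean(0); d=v*np.sign(v[0]); s=(Q[:,:2]-h0)@d; t=(Q[:,:2]-h0)@[-d[1],d[0]]
    r=Q[(s>.08)&(s<.25)&(abs(t)<.03)&(Q[:,2]>.02)]; sr=(r[:,:2]-h0)@d; tr=(r[:,:2]-h0)@[-d[1],d[0]]
    for a in np.arange(.08,.24,.02):
        m=(sr>=a)&(sr<a+.02)
        if m.sum(): print(" rod s%.2f n%d t%.4f zmax%.3f zmin%.3f smax%.3f"%(a,m.sum(),np.median(tr[m]),r[m,2].max(),r[m,2].min(),sr[m].max()))
    # cupboard
    C=Q[(Q[:,0]>.7)&(Q[:,0]<1.0)&(abs(Q[:,1])<.25)]
    roof=C[abs(C[:,2]-.247)<.005]; fit(roof,"roof")
    # hatch plane
    for lo,hi in((.02,.09),(.125,.205)):
        f=C[(C[:,2]>lo)&(C[:,2]<hi)&(abs(C[:,1])<.15)]
        best=None
        rng=np.random.default_rng(0)
        for _ in range(400):
            p=f[rng.choice(len(f),3,0)]; nn=np.cross(p[1]-p[0],p[2]-p[0]); L=np.linalg.norm(nn)
            if L<1e-9: continue
            nn/=L; 
            if abs(nn[0])<.8: continue
            k=abs((f-p[0])@nn)<.003
            if best is None or k.sum()>best.sum(): best=k
        g=f[best]; c=g.mean(0); nn=np.linalg.svd(g-c,full_matrices=False)[2][2]; nn*=-np.sign(nn[0])
        print("plane",lo,len(g),"n",nn.round(3),"c",c.round(4),"yaw",np.degrees(np.arctan2(-nn[1],-nn[0])).round(2))
        t=(g-c)@[-nn[1],nn[0],0]; print("  ext",(c+np.outer([t.min(),t.max()],[-nn[1],nn[0],0]))[:,:2].round(4))
    dd=(C-c)@nn
    R=C[(dd>.008)&(dd<.08)&(C[:,2]>.19)&(C[:,2]<.3)]
    print("ring pts",len(R)); print(np.c_[R,(R-c)@nn][::max(1,len(R)//25)].round(4))
E
```

```text
scene handle z 0.0788734137950067
handle top 428 [486.8 326.6] [161.6  26.6] 10.49
dir [0.9838163  0.17918004] [0.47866592 0.32549429]
 rod s0.08 n26 t0.0012 zmax0.078 zmin0.066 smax0.100
 rod s0.10 n19 t0.0006 zmax0.073 zmin0.065 smax0.119
 rod s0.12 n21 t0.0000 zmax0.073 zmin0.068 smax0.140
 rod s0.14 n20 t0.0004 zmax0.075 zmin0.068 smax0.160
 rod s0.16 n18 t0.0019 zmax0.074 zmin0.067 smax0.179
 rod s0.18 n48 t0.0017 zmax0.075 zmin0.021 smax0.198
roof 1426 [875.6  -5.5] [488.5 248. ] 89.99
plane 0.02 635 n [-0.999  0.005  0.04 ] c [0.8259 0.0234 0.0551] yaw -0.31
  ext [[ 0.8265  0.1259]
 [ 0.8253 -0.0925]]
plane 0.125 820 n [-0.997 -0.004 -0.071] c [0.8061 0.0198 0.1665] yaw 0.25
  ext [[ 0.8056  0.1214]
 [ 0.8065 -0.0895]]
ring pts 46
[[ 7.541e-01 -1.000e-04  2.563e-01  4.550e-02]
 [ 7.577e-01 -6.900e-03  2.523e-01  4.230e-02]
 [ 7.520e-01  1.340e-02  2.584e-01  4.740e-02]
 [ 7.528e-01  8.800e-03  2.564e-01  4.670e-02]
 [ 7.520e-01  5.500e-03  2.556e-01  4.760e-02]
 [ 7.496e-01  3.400e-03  2.560e-01  5.000e-02]
 [ 7.540e-01 -4.000e-03  2.514e-01  4.600e-02]
 [ 7.509e-01  2.200e-0
[... 3331 characters left out ...]
 [ 0.7528  0.0037  0.2532  0.0439]
 [ 0.7487  0.001   0.2567  0.0477]
 [ 0.7528 -0.004   0.251   0.0441]
 [ 0.766   0.0425  0.2448  0.0316]
 [ 0.7638  0.0392  0.2462  0.0336]
 [ 0.7598  0.0363  0.2496  0.0373]
 [ 0.7567  0.0333  0.2519  0.0402]
 [ 0.7556  0.0298  0.2521  0.0413]
 [ 0.7555  0.026   0.2511  0.0415]
 [ 0.7531  0.0228  0.2528  0.0437]
 [ 0.751   0.0195  0.254   0.0457]
 [ 0.7443  0.0175  0.2605  0.0518]
 [ 0.7497  0.0122  0.2534  0.047 ]
 [ 0.7481  0.0088  0.2541  0.0486]
 [ 0.7679  0.042   0.2372  0.0303]
 [ 0.7633  0.0393  0.2413  0.0346]
 [ 0.7553  0.0375  0.2492  0.0419]
 [ 0.7547  0.0338  0.2487  0.0425]
 [ 0.7517  0.0308  0.251   0.0452]
 [ 0.7508  0.0272  0.251   0.0462]]
```

Both cameras see the ring wire: centre about (0.770, 0.015, 0.239), with the hatch facing the robot almost square on. The pole has a yaw of about 10.45° and its finger is near (0.669, 0.360). A level pole works for the whole pull: the finger drags the outer wire at first, and the rod presses it down at the end. Next I check IK and the corridor, then grasp and lift.

```bash
cat >> h.py <<'E'
from scipy.spatial.transform import Rotation as Ro
G=np.array([-.183,0,.0225+.003])      # TCP in the pole frame
def tcp(o,yaw,g=G,flip=False):
    "pole origin+yaw (level) -> TCP pose"
    A=Ro.from_euler("z",yaw).as_matrix(); s=-1 if flip else 1
    x=s*A[:,0]; z=np.array([0,0,-1.]); R=np.c_[x,np.cross(z,x),z]
    return np.asarray(o)+A@g, Ro.from_matrix(R).as_rotvec()
YAW=np.radians(10.45); d=np.array([np.cos(YAW),np.sin(YAW),0])
O=np.array([.4787,.3252,0])+.193*d; O[2]=.0445      # pole origin in rest
HX,HZ,RY=.8024,.101,.0145
def hook(th):
    "pole origin when the outer wire sits in the rod/finger corner, hatch at th"
    a=np.radians(18.37)+th; W=np.array([HX-.1672*np.sin(a),RY,HZ+.1672*np.cos(a)])
    return W+[.0075,0,-.015]
E
python3 - <<'E'
from h import *
P=np.load("scene0.npz")["P"]; im=np.load("scene0.npz")["im"].astype(int)
g=(im[...,1]>im[...,2]+40)&(im[...,1]>im[...,0]+40)&(P[...,0]<.9)&(P[...,2]>.01)
q=P[g]; q=q[(q[:,1]>-.3)]; print("green y<.2 bounds",q[q[:,1]<.25].min(0),q[q[:,1]<.25].max(0))
Q=P.reshape(-1,3);c=Q[(abs(Q[:,1]-.015)<.07)&(Q[:,0]>.38)&(Q[:,0]<.73)&(Q[:,2]>.02)];print("corridor",len(c),c[::max(1,len(c)//8)])
for f in(0,1):
    for o,y in((O,YAW),(O+[0,0,.25],YAW),(hook(0)+[0,0,.1],0),(hook(0),0),(hook(.65),0),(hook(1.31),0)):
        s=env.solve_ik(*tcp(o,y,flip=f)); print(f,None if s is None else np.round(s,2))
E
```

```text
green y<.2 bounds [0.48613137 0.12104374 0.01000286] [0.76852418 0.24973276 0.07256804]
corridor 0 []
0 [ 0.45  0.45 -0.22  0.9   0.   -2.87]
0 [ 0.45  0.33  0.24  1.47  0.   -2.87]
0 [-0.11  0.31  0.33  1.59  0.    3.03]
0 [-0.11  0.31  0.08  1.34  0.    3.03]
0 [-0.13  0.17 -0.26  1.14  0.    3.01]
0 [-0.14  0.2  -0.5   0.87  0.    3.  ]
1 [ 0.45  0.45 -0.22  0.9   0.    0.27]
1 [0.45 0.33 0.24 1.47 0.   0.27]
1 [-0.11  0.31  0.33  1.59  0.   -0.11]
1 [-0.11  0.31  0.08  1.34  0.   -0.11]
1 [-0.13  0.17 -0.26  1.14  0.   -0.13]
1 [-0.14  0.2  -0.5   0.87  0.   -0.14]
```

```bash
python3 - <<'E'
from h import *
env.gripper_to(1.0)
p,r=tcp(O+[0,0,.20],YAW,flip=True); env.goto(p,r)
p,r=tcp(O+[0,0,.03],YAW,flip=True); env.move_l(p,r,vel=.2)
p,r=tcp(O,YAW,flip=True); print("guard",env.move_l(p,r,vel=.06,guard=10))
env.gripper_to(0.0,110); print("open",env.current_opening(),env.current_grip_force(),env.current_wrist_force())
env.move_l(p+[0,0,.10],r,vel=.15); env.move_l(p+[0,0,.26],r,vel=.2)
print(env.current_opening(),env.current_wrist_force(),env.current_ee_pos()-p,env.current_clock())
im,dd,ci,P=cloud("scene"); cv2.imwrite("pics/s1.png",cv2.resize(im[100:340,160:440],None,fx=2.5,fy=2.5)); np.savez("s1.npz",im=im,P=P)
Q=P.reshape(-1,3);Q=Q[np.isfinite(Q).all(1)]
o=O+[0,0,.26]; A=Ro.from_euler("z",YAW).as_matrix(); L=(Q-o)@A
m=(abs(L[:,1])<.03)&(L[:,0]>-.10)&(L[:,0]<.03)&(abs(L[:,2])<.06); L=L[m]
for a in np.arange(-.1,.02,.02):
    k=(L[:,0]>=a)&(L[:,0]<a+.02); print(round(a,2),k.sum(),np.median(L[k],0).round(4) if k.any() else '',L[k].max(0).round(4) if k.any() else '',L[k,2].min().round(4) if k.any() else '')
E
```

```text
guard False
open 0.25953941167756794 108.03973317146301 [-0.17606809 -0.06643592  3.16780158]
0.2625549451938388 [-0.9760791  -0.03061531 -2.61761949] [-4.00289819e-04 -2.19524406e-04  2.58347277e-01] 7.65
-0.1 11 [-0.085   0.0012  0.0237] [-0.0803  0.0044  0.0245] 0.0187
-0.08 24 [-0.0711  0.0012  0.0235] [-0.0627  0.004   0.0259] 0.019
-0.06 24 [-0.0502  0.0019  0.0236] [-0.0423  0.004   0.0256] 0.0193
-0.04 26 [-0.0297  0.0016  0.0229] [-0.0201  0.0041  0.0258] 0.0178
-0.02 64 [-0.0036  0.0012  0.0025] [-0.0003  0.0042  0.0263] -0.0268
0.0 12 [0.0013 0.0026 0.0097] [0.0032 0.0033 0.0245] -0.025
```

View pics/s1.png

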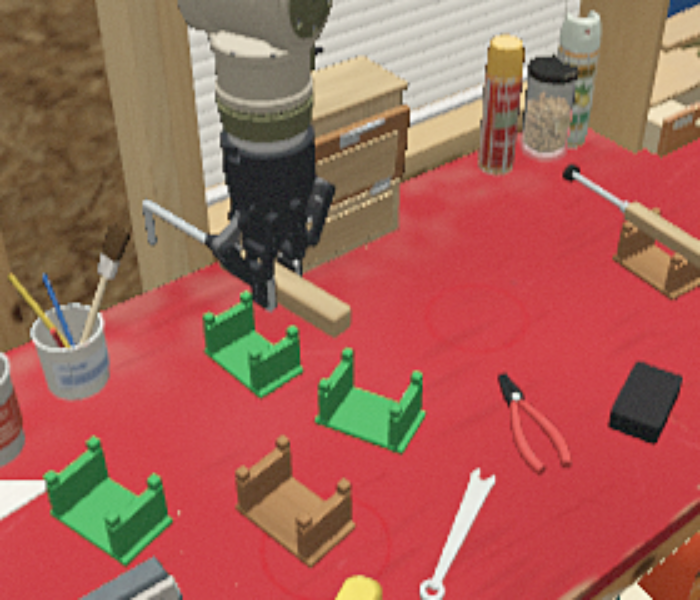

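The picture shows the pole held level, hook down at crop (150,220), and the brown rest empty at (295,500). The hook lies where the model puts it, within 2 mm. I go above the ring and look.

```bash
python3 - <<'E'
from h import *
o=hook(0)+[.010,0,.09]
p,r=tcp(o+[-.10,0,0.03],0,flip=True); env.goto(p,r)
p,r=tcp(o,0,flip=True); env.move_l(p,r,vel=.15); env.pause(.3)
print(env.current_ee_pos()-p,env.current_clock())
ims=[]
for n in("scene","top"):
    im,dd,ci,P=cloud(n)
    Q=P.reshape(-1,3);Q=Q[np.isfinite(Q).all(1)]; L=Q-o
    f=Q[(abs(L[:,1])<.02)&(abs(L[:,0])<.02)&(L[:,2]>-.03)&(L[:,2]<.015)]; print(n,"finger",len(f),np.median(f,0).round(4),f[:,2].min().round(4),"want",o.round(4))
    uv,_=cv2.projectPoints(o,cv2.Rodrigues(np.array(ci["R"]))[0],np.array(ci["t"]),np.array(ci["mtx"]),np.array(ci["dist"])); u,v=uv.ravel().astype(int); print(u,v)
    ims.append(cv2.resize(im[v-35:v+55,u-45:u+45],(395,395),interpolation=2))
cv2.imwrite("pics/c2.png",np.hstack(ims))
E
```

```text
[-3.57901239e-04 -1.71909798e-05  7.77267880e-04] 10.0583
scene finger 34 [0.765  0.0156 0.3301] 0.3106 want [0.7672 0.0145 0.3347]
305 123
top finger 15 [0.7635 0.0141 0.3262] 0.3108 want [0.7672 0.0145 0.3347]
330 143
```

View pics/c2.png

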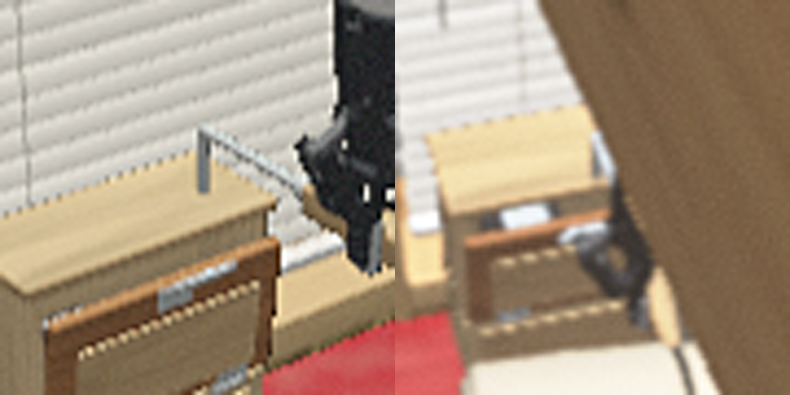

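Left half: the finger at (203,165) hangs level above the ring streak at (205,280), and its measured position agrees within 2 mm. I drop it in with a guard and start the pull.

```bash
python3 - <<'E'
from h import *
p,r=tcp(hook(0)+[.010,0,.006],0,flip=True); hit=env.move_l(p,r,vel=.06,guard=6)
print("descend hit",hit,env.current_ee_pos()-p); f0=env.current_wrist_force(); print(f0)
if not hit:
    for th in(0.05,.15,.3,.45):
        p,r=tcp(hook(th),0,flip=True); hit=env.move_l(p,r,vel=.07,guard=20)
        print(th,hit,(env.current_wrist_force()-f0).round(2),(env.current_ee_pos()-p).round(4),env.current_clock())
        if hit: break
    im,dd,ci,P=cloud("scene"); cv2.imwrite("pics/s2.png",cv2.resize(im[100:240,230:370],(560,560),interpolation=2))
E
```

```text
descend hit False [ 2.19640693e-04 -2.63920482e-05  4.45086016e-04]
[ 0.87710311 -0.54088398 -1.2508615 ]
0.05 False [-0.88  0.52  0.62] [-0.     -0.      0.0003] 12.1417
0.15 False [-1.24  0.33  0.17] [ 0.     -0.      0.0001] 12.5333
0.3 False [-0.65  0.86  0.77] [ 0.0001 -0.      0.0002] 13.0417
0.45 False [-0.87  0.49  0.42] [-0.     -0.      0.0002] 13.55
```

View pics/s2.png

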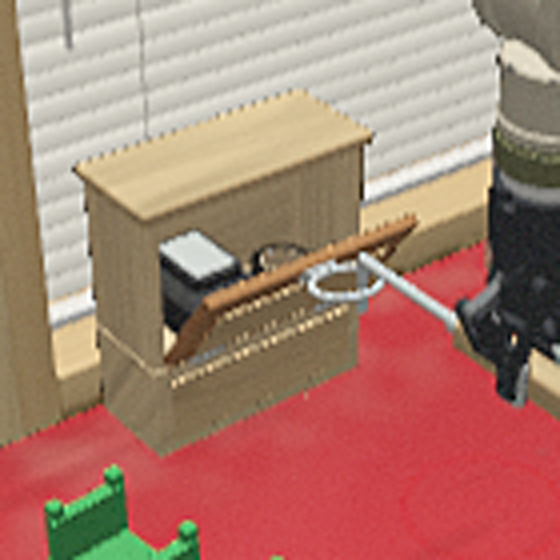

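The hatch is opening, with the hook in the ring at crop (362,275). I continue to the stop.

```bash
python3 - <<'E'
from h import *
f0=env.current_wrist_force()
for th in(.6,.75,.9,1.05,1.2,1.26,1.31,1.35,1.39):
    p,r=tcp(hook(th),0,flip=True); hit=env.move_l(p,r,vel=.07 if th<1.2 else .03,guard=12)
    print(th,hit,(env.current_wrist_force()-f0).round(2),(env.current_ee_pos()-p).round(4),env.current_clock())
    if hit: break
im,dd,ci,P=cloud("scene"); np.savez("s3.npz",im=im,P=P);cv2.imwrite("pics/s3.png",cv2.resize(im[110:250,230:370],(560,560),interpolation=2))
E
```

```text
0.6 True [ 0.97 -0.14  1.33] [ 0.0027 -0.      0.0005] 13.9667
```

View pics/s3.png

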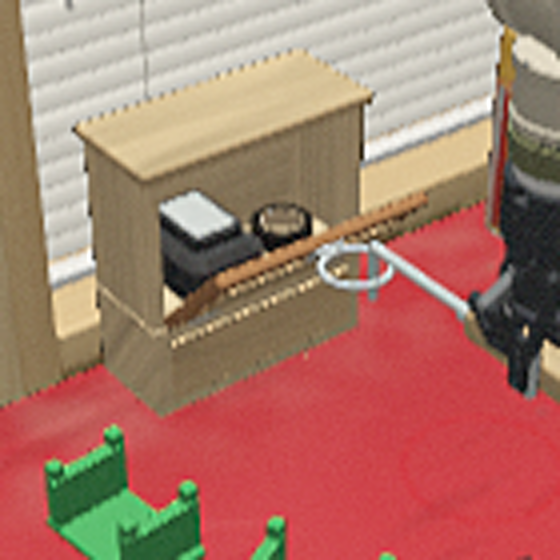

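The guard tripped briefly at 0.6, probably a transient since the residual force is about 1 N. The hook is still in the ring, so I carry on slower.

```bash
python3 - <<'E'
from h import *
f0=env.current_wrist_force(); print(f0)
for th in(.6,.75,.9,1.05,1.2,1.26,1.31,1.35,1.39):
    p,r=tcp(hook(th),0,flip=True); hit=env.move_l(p,r,vel=.05 if th<1.2 else .03,guard=25 if th<1.2 else 14)
    print(th,hit,(env.current_wrist_force()-f0).round(2),(env.current_ee_pos()-p).round(4),env.current_clock())
    if hit: break
im,dd,ci,P=cloud("scene"); np.savez("s3.npz",im=im,P=P);cv2.imwrite("pics/s4.png",cv2.resize(im[110:250,230:370],(560,560),interpolation=2))
E
```

```text
[ 0.66584032 -0.68647941 -1.38686163]
0.6 False [ 1.7   0.08 -0.87] [ 0.0004 -0.0001  0.0002] 14.2667
0.75 False [15.27  1.03 -6.01] [ 0.0045 -0.0003  0.0006] 14.9167
0.9 False [23.54  1.77 -5.67] [ 0.0089 -0.0006  0.0025] 15.5667
1.05 False [26.3   2.25 -3.61] [ 0.0121 -0.0008  0.0041] 16.2167
1.2 False [26.2   2.73  0.9 ] [ 0.0143 -0.001   0.0055] 17.2
1.26 False [23.63  2.02 -0.57] [ 0.0129 -0.0008  0.0048] 17.6833
1.31 False [21.29  2.74  1.11] [ 0.0113 -0.0007  0.0043] 18.1083
1.35 False [17.18  0.91  2.97] [ 0.0099 -0.001   0.0038] 18.4833
1.39 False [13.96  2.2   2.4 ] [ 0.0085 -0.0005  0.0033] 18.8583
```

View pics/s4.png

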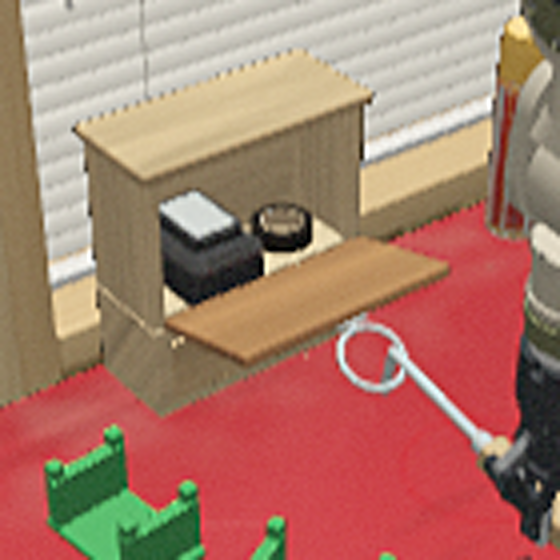

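The hatch looks fully down, and the hook is still in the ring at crop (395,355), pulling about 14 N outwards along the radius. I ease that off and measure the hatch angle and the pole's position in the grip.

```bash
python3 - <<'E'
from h import *
f0=env.current_wrist_force()
p=np.array(env.current_ee_pos()); r=env.current_eef_rot(); print(p,r)
env.move_l(p+[.010,0,0],r,vel=.05); print(env.current_wrist_force().round(2),env.current_opening())
im,dd,ci,P=cloud("scene")
Q=P[110:250,230:370].reshape(-1,3);Q=Q[np.isfinite(Q).all(1)]
m=(Q[:,0]>.70)&(Q[:,0]<.785)&(Q[:,1]>-.07)&(Q[:,1]<.1)&(Q[:,2]>.09)&(Q[:,2]<.2); g=Q[m]
for _ in range(4):
    c=np.median(g,0); n=np.linalg.svd(g-g.mean(0),full_matrices=False)[2][2]; n*=np.sign(n[2]); g=g[abs((g-g.mean(0))@n)<.006]
print("hatch",len(g),n.round(3),"angle",np.arctan2(np.hypot(n[0],n[1]),n[2]),"open=",np.pi/2-np.arctan2(-n[0],n[2]),g.mean(0))
A=Q[(Q[:,0]>.59)&(Q[:,0]<.70)&(abs(Q[:,1]-.015)<.04)&(Q[:,2]>.03)&(Q[:,2]<.14)]
print("ring+hook",len(A)); o=np.array(env.current_ee_pos())-G; print("pole o model",o)
print(A[np.argsort(A[:,0])][::max(1,len(A)//30)].round(4))
E
```

```text
[0.46978455 0.01397144 0.09154133] [-1.34454205e-03  3.12413504e+00 -6.58079383e-04]
[-0.37  0.43 -1.24] 0.26110876863565824
hatch 603 [0.228 0.002 0.974] angle 0.22983598055326446 open= 1.800621515258082 [0.73857454 0.01787147 0.13053132]
ring+hook 162
pole o model [0.66158965 0.01410348 0.06534277]
[[ 0.5919  0.0151  0.1116]
 [ 0.5971  0.0107  0.1141]
 [ 0.6017  0.019   0.1151]
 [ 0.6082  0.0175  0.1142]
 [ 0.6134  0.0134  0.1208]
 [ 0.6194  0.0163  0.1184]
 [ 0.6264  0.0146  0.1212]
 [ 0.6329  0.0132  0.1204]
 [ 0.6414  0.0101  0.1217]
 [ 0.6438  0.0122  0.1211]
 [ 0.6515  0.0141  0.1252]
 [ 0.6525  0.0172  0.1221]
 [ 0.6536  0.0192  0.0944]
 [ 0.655   0.0154  0.1277]
 [ 0.6564  0.0085  0.0917]
 [ 0.6599  0.0347  0.0978]
 [ 0.6618  0.0178  0.1247]
 [ 0.6634  0.0158  0.1069]
 [ 0.6642  0.0155  0.1142]
 [ 0.6647  0.0144  0.0974]
 [ 0.6665  0.0417  0.101 ]
 [ 0.6674  0.0159  0.0882]
 [ 0.6695  0.0394  0.1061]
 [ 0.6714 -0.0116  0.1096]
 [ 0.6755  0.0134  0.0861]
 [ 0.6784  0.0406  0.1131]
 [ 0.6823  0.0416  0.1112]
 [ 0.6858 -0.0064  0.1155]
 [ 0.6894 -0.0137  0.1142]
 [ 0.6917  0.0344  0.1222]
 [ 0.6945  0.0077  0.1246]
 [ 0.6961  0.0268  0.1201]
 [ 0.6992  0.0078  0.1219]]
```

The hatch is at about 1.34 rad, so it is on its stop. The pole has pitched about 10° nose-up in the grip. I unhook straight up, then measure that pitch away from the ring.

```bash
python3 - <<'E'
from h import *
p=np.array(env.current_ee_pos()); r=env.current_eef_rot()
env.move_l(p+[.005,0,0],r,vel=.05)
print(env.move_l(p+[.005,0,.09],r,vel=.06,guard=8)); print(env.current_wrist_force().round(2))
env.move_l(p+[-.02,0,.19],r,vel=.15); env.pause(.3)
for cam in("scene","top"):
    im,dd,ci,P=cloud(cam); Q=P.reshape(-1,3);Q=Q[np.isfinite(Q).all(1)]
    t=np.array(env.current_ee_pos()); L=Q-(t-G)
    A=L[(abs(L[:,1])<.02)&(L[:,0]>-.1)&(L[:,0]<.06)&(L[:,2]>-.03)&(L[:,2]<.10)]
    rod=A[A[:,0]<-.012]; k=np.polyfit(rod[:,0],rod[:,2],1); ky=np.polyfit(rod[:,0],rod[:,1],1)
    rod=rod[abs(np.polyval(k,rod[:,0])-rod[:,2])<.006]; k=np.polyfit(rod[:,0],rod[:,2],1); ky=np.polyfit(rod[:,0],rod[:,1],1)
    print(cam,"rod",len(rod),"pitch",np.degrees(np.arctan(k[0])),"z at -.183:",np.polyval(k,-.183),"yaw",np.degrees(np.arctan(ky[0])),"y",np.polyval(ky,-.05))
    F=A[A[:,0]>-.012]; print(len(F),F.min(0).round(4),F.max(0).round(4),np.median(F,0).round(4))
    if cam=="scene":
        cv2.imwrite("pics/s5.png",cv2.resize(im[70:250,220:400],(560,560),interpolation=2))
        m=(Q[:,0]>.70)&(Q[:,0]<.785)&(Q[:,1]>-.07)&(Q[:,1]<.1)&(Q[:,2]>.09)&(Q[:,2]<.17); g=Q[m]
        for _ in range(4):
            n=np.linalg.svd(g-g.mean(0),full_matrices=False)[2][2]; n*=np.sign(n[2]); g=g[abs((g-g.mean(0))@n)<.006]
        print("hatch open",np.arctan2(n[2],n[0]),len(g),env.current_clock())
E
```

```text
False
[-0.37  0.07 -1.26]
scene rod 89 pitch 11.32023962674407 z at -.183: 0.024477020097261847 yaw 0.08320982604208851 y 0.001209581827504569
51 [-0.0105 -0.0057  0.0123] [0.0099 0.0052 0.0646] [0.0015 0.0022 0.0404]
hatch open 1.3409680619141375 602 22.5667
top rod 39 pitch 10.876004479865042 z at -.183: 0.026359685666696463 yaw -2.297529785178855 y -0.000844251249760699
20 [-0.0112 -0.0067  0.0126] [0.0057 0.0034 0.0649] [-0.0015 -0.0003  0.0434]
```

View pics/s5.png

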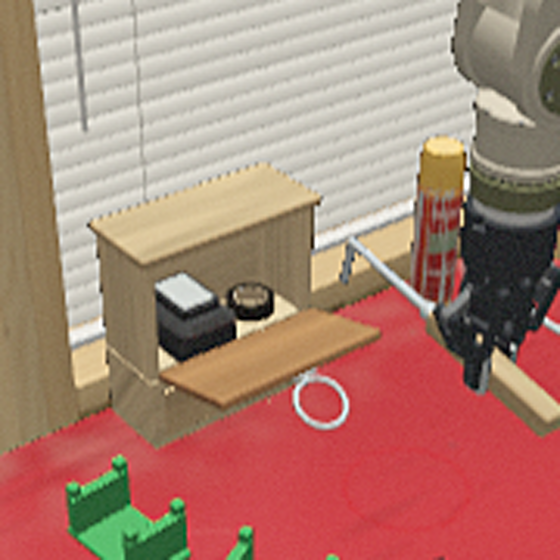

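The ring is free at crop (322,400), the hatch stays at 1.34 rad, and the pole is about 11.2° nose-up in the gripper. I tilt the tool by that much so the pole lies level, and lay it back.

```bash
cat >> h.py <<'E'
def tcp_t(o,yaw,pitch):
    "TCP for a level pole that sits nose-up by pitch in the grip"
    B=(Ro.from_euler("z",yaw)*Ro.from_euler("y",pitch)*Ro.from_rotvec(tcp(O,0,flip=True)[1]))
    piv=np.asarray(o)+Ro.from_euler("z",yaw).as_matrix()@np.array([-.183,0,.0225])
    return piv-.003*B.as_matrix()[:,2],B.as_rotvec()
E
python3 - <<'E'
from h import *
a=np.radians(11.2)
p,r=tcp_t(O+[0,0,.22],YAW,a); env.goto(p,r)
p,r=tcp_t(O+[0,0,.05],YAW,a); env.move_l(p,r,vel=.15); env.pause(.3)
im,dd,ci,P=cloud("scene"); Q=P.reshape(-1,3);Q=Q[np.isfinite(Q).all(1)]
L=(Q-O-[0,0,.05])@Ro.from_euler("z",YAW).as_matrix()
A=L[(abs(L[:,1])<.015)&(L[:,0]>-.1)&(L[:,0]<.03)&(L[:,2]>-.03)&(L[:,2]<.05)]; rod=A[(A[:,0]<-.012)&(A[:,2]>.01)]
k=np.polyfit(rod[:,0],rod[:,2],1);ky=np.polyfit(rod[:,0],rod[:,1],1);print("pitch",np.degrees(np.arctan(k[0])),np.polyval(k,-.19),"y",ky,"finger",np.median(A[A[:,0]>-.012],0),A[:,2].min())
cv2.imwrite("pics/s6.png",cv2.resize(im[200:340,200:340],(560,560),interpolation=2)); print(env.current_clock())
E
```

```text
pitch -0.6037963902988227 0.025172207790756067 y [-6.94989993e-03 -3.38330666e-05] finger [6.78790873e-05 1.03866989e-03 3.36849264e-03] -0.023873576695946197
25.45
```

View pics/s6.png

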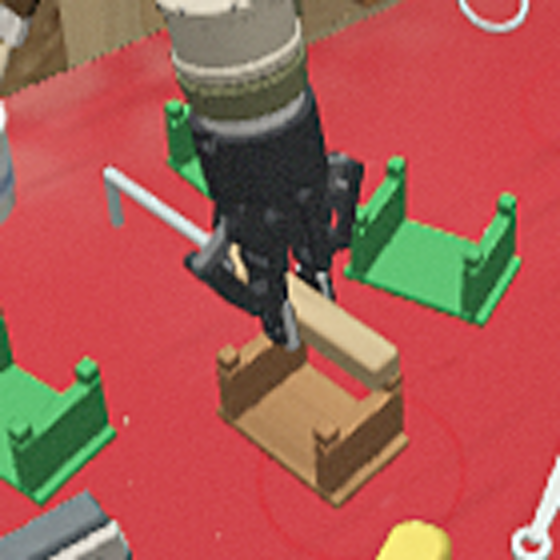

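The pole is level, hook hanging down at (112,200), and lined up 50 mm above the brown rest at (310,420). I lower it, release and retreat.

```bash
python3 - <<'E'
from h import *
a=np.radians(11.0)
p,r=tcp_t(O+[0,0,.0015],YAW,a); print("hit",env.move_l(p,r,vel=.05,guard=6),env.current_ee_pos()-p)
env.gripper_to(1.0); q=np.array(env.current_ee_pos())
print(env.move_l(q+[0,0,.12],r,vel=.08,guard=8)); env.move_l(q+[0,0,.2],r,vel=.2)
p0,r0=tcp(O+[-.1,-.3,.3],0,flip=True); env.goto(p0,r0); env.pause(.3)
im,dd,ci,P=cloud("scene"); Q=P.reshape(-1,3);Q=Q[np.isfinite(Q).all(1)]
L=(Q-O)@Ro.from_euler("z",YAW).as_matrix()
A=L[(abs(L[:,1])<.03)&(L[:,0]>-.1)&(L[:,0]<.03)&(L[:,2]>-.04)&(L[:,2]<.05)]; rod=A[(A[:,0]<-.012)&(A[:,2]>.01)]
k=np.polyfit(rod[:,0],rod[:,2],1);ky=np.polyfit(rod[:,0],rod[:,1],1);print("pitch",np.degrees(np.arctan(k[0])),"y",ky,"finger",np.median(A[A[:,0]>-.012],0),A[:,0].max(),A[:,2].min())
H=L[(abs(L[:,1])<.011)&(L[:,0]>-.27)&(L[:,0]<-.12)&(L[:,2]>.025)]; print("handle top z",np.median(H[:,2])+.0445,len(H),env.current_clock())
cv2.imwrite("pics/s7.png",cv2.resize(im[120:340,190:410],(590,590),interpolation=2))
E
```

```text
hit True [-0.00058024 -0.000275   -0.0002147 ]
False
pitch 0.6304799406637416 y [0.01016981 0.00046261] finger [-0.00015194  0.00066748  0.00603783] 0.00485208354601445 -0.03996264085704333
handle top z 0.07897141951161969 435 30.7417
```

View pics/s7.png

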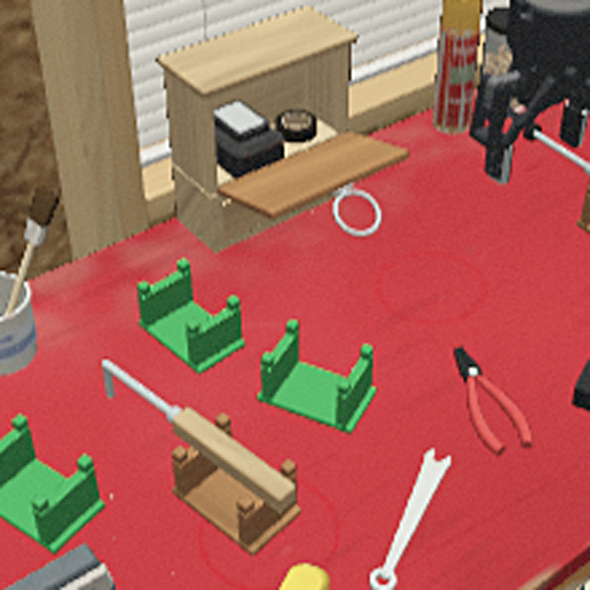

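The pole lies in the brown rest at (235,460), hook down at (108,380). The hatch is fully open and the robot is clear, so I hand in.

```bash
python3 -c "
from h import *
print(env.close_job())"
```

```text
the job is handed in; nothing more can be done
None
```

I opened the hatch to its stop with the hooked pole, laid the pole back in its brown rest with the hook hanging down, and handed the job in at about 31 s; the verdict wasn't shown.

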